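Clear the pile into its fitted trays

TASK

On the bench stands a pile: a heat sink on a round tin on a remote control on a black power brick. Take the pile apart and set each of the four things flat inside the dark grey tray made to its shape and size, keeping them upright. Leave the USB stick and the tip cleaner where they are.

Things in the scene. Friction and masses are not known exactly. Their poses are not given: they have to be found in the camera images.
- heatsink: square silvery heat sink with upright fins, 40 x 40 x 20 mm high, top of the pile; origin at the centre of its underside, x along the fins, y across them, z up. Grips on either pair of sides. About 45 g
- tin: round white tin with a green mark on its lid, diameter 52 mm over the body, 19 mm high (the lid is fixed), second from the top, lying on the remote; origin at the centre of its underside, z up. About 75 g
- remote: small off-white remote control with rounded ends, 78 mm long (its x) x 40 mm wide (its y) x 16 mm high, third from the top, lying lengthways on the brick; origin at the centre of its underside, z up. About 55 g
- brick: black power brick, 66 mm wide (its x) x 112 mm long (its y) x 26 mm high, the bottom of the pile, standing on the bench; origin at the centre of its underside, z up. About 280 g
- heatsink_tray: small square shallow dark grey tray, for the heat sink, fixed to the bench: inside 56 x 56 mm, floor 2.5 mm above the bench, lip 6.5 mm above the bench and 3 mm thick; origin at the centre of its underside, sides along x and y
- tin_tray: round shallow dark grey tray, for the tin, fixed to the bench: inside diameter 70 mm, floor 2.5 mm above the bench, lip 6.5 mm above the bench and 3 mm thick; origin at the centre of its underside
- remote_tray: narrow oblong shallow dark grey tray, for the remote, fixed to the bench: inside 94 mm (its x) x 56 mm (its y), floor 2.5 mm above the bench, lip 6.5 mm above the bench and 3 mm thick; origin at the centre of its underside. (Fixed obstacle near the trays: a black computer case 230 mm high, nearest corner x 0.50, y -0.11, front face from there to x 0.57, y -0.46, left face to x 0.79, y -0.05)
- brick_tray: largest oblong shallow dark grey tray, for the brick, fixed to the bench: inside 82 mm (its x) x 128 mm (its y), floor 2.5 mm above the bench, lip 6.5 mm above the bench and 3 mm thick; origin at the centre of its underside
- usb_stick: bystander: dark red USB stick lying on the bench, 18 x 54 (its y) x 9 mm, loose; origin at the centre of its underside
- tip_cleaner: bystander: black round pot with brass wool, diameter 47 mm, 38 mm high, loose; origin at the centre of its underside
Mind the look-alikes: they are no part of the job. What is shaped like the heatsink but purple is not meant.

How it is judged (in metres and radians):
At the end, for the whole second after the job is handed in: heat sink, tin, remote and brick each rest flat on the floor of their own tray (centre within 13 mm of the tray's centre, underside under 4.5 mm above the bench, tilted less than 0.08 rad), at rest and released (horizontal distance between heatsink and heatsink_tray below 0.013 m and height (world z) of each of heatsink, tin, remote, brick below 0.0045 m and angle between each of heatsink, tin, remote, brick's own z axis and vertical below 0.08 rad and linear speed of each of heatsink, tin, remote, brick below 0.02 m/s and contact force between each of heatsink, tin, remote, brick and the fingers below 0.1 N and horizontal distance between tin and tin_tray below 0.013 m and horizontal distance between remote and remote_tray below 0.013 m and horizontal distance between brick and brick_tray below 0.013 m); the robot touches nothing.
It fails at once if the USB stick or the tip cleaner is moved by more than 30 mm (distance of any of usb_stick, tip_cleaner from where it was at the start of the episode above 0.03 m).
It fails at once if one of the four things is tipped by more than 0.6 rad from upright (angle between any of heatsink, tin, remote, brick's own z axis and vertical above 0.6 rad).
It also fails if it takes over 106 s, if anything falls off the work surface, if the arm or the gripper's body presses on something with over 40 N, if the wrist force passes 120 N, or if a joint passes its speed limit or range.

ROBOT

A 6-joint arm with a two-finger parallel gripper is mounted at the origin on a cart in front of the work surface, level with it; the furniture and walls round the work are solid. World frame = base frame: x ahead of the robot, y to its left, z up, the work surface at z = 0. Lengths are in mm, angles in rad, forces in N, time in s.
With the tool pointing down it reaches from about 275 to 1000 mm from the base axis. Payload 8.4 kg.
Tool frame: the origin (TCP) lies on the centre line of the jaws, within the pads' length; the fingertips stand 25 mm ahead of it and the grasp point (between the pads) lies 6 mm ahead of it; z points along the fingers, y is the line along which they close (so a half turn about z gives the same grasp; the last joint's range is limited). The gripper opens to 85 mm and grips with 20 to 120 N. Pads are 22 mm wide; open, the fingers measure 114 mm over their backs; the gripper's body (76 mm by 85 mm) begins 54 mm behind the grasp point. The pads swing forward as they close: fully open they stand 13 mm farther back than shut.
Start: joints at [-1.285, 0.353, 1.633, -0, 1.155, -0.002], TCP at [177.401, -599.297, 256.281] pointing down, gripper open.
Joint ranges: [-2.63, 2.63], [-0.92, 2.1], [0.06, 2.66], [-1.3, 4.44], [0, 2.69], [-3.02, 3.02]. Speed limits (rad/s): [2.22, 2.22, 2.79, 3.14, 3.14, 3.14].

INTERFACE

Orientations are given as [roll, pitch, yaw] about the fixed x, y, z axes, in that order (R = Rz(yaw) Ry(pitch) Rx(roll)).
In Python, from rig import r gives the robot as it stands.
- The arm moves only by the shell command python3 -m jog 'ROWS' [FORCE]. ROWS is JSON, a list of rows, each a list of 3 entries, a list of its own where there are three numbers: the turn, a rotation vector about the tool's x, y, z in rad, then the shift along the tool's x, y, z in m, then the opening, from -1 (shut) to 1 (fully open). In form: [[[rx, ry, rz], [x, y, z], gripper], ...]. A call has 1 to 12 rows; each row shifts and turns the commanded pose from where the row before left it, along the tool's axes as they then stand; what a row does not reach is not made up. A row lasts 1/10 s, in which the tool goes at most 50 mm and 8.59 degrees, less where a joint would pass 70% of its speed; a pose out of reach is approached as far as the arm can. A call with a gripper value outside its range is refused whole. The fingers move at their own pace and stop on an object; FORCE is the grip in N (left out, the last holds). Time passes only in rows, so rows that do not move let the fingers close. It gives the time, the measured TCP pose, the force, the opening and the grip force at its end, in the units of the state.
- r.sense(): the state, without advancing time (a new reading comes with each control period).
- r.grab_frame(name): name is "scene" or "side" or "wrist"; returns the picture (420x560x3 uint8, red, green, blue); there is no depth.
- r.camera_params(name): a dict with "fx", "fy", "cx", "cy" (pixels), "rvec" (rotation vector, rad) and "tvec" (3), from world to camera coordinates, as OpenCV has them; the wrist camera has in their place "hand_eye" (4x4, takes a point from camera to tool coordinates, whose origin is the TCP and whose axes are the flange's). Camera axes: x right, y down, z forward; pixel columns grow to the right and rows downward; lengths in mm; the calibration is good to about 2 mm. A picture is of the moment at which its call begins: read the wrist's pose just before it. camera_params takes no time and is no camera call.
- r.sign_off(): hands the job in; it is judged then, once.
The state is a dict: "clock": time; "qpos": joint angles; "qvel": joint speeds; "joint_efforts": joint torques, N m; "eef_pos": TCP position; "tcp_rot": TCP orientation; "contact_force": force on the tool from outside, world axes, zero at the start; "wrist_torque": the same for the moment, N m; "opening": opening from 0.0 (shut) to 1.0 (fully open); "grasp_force": force on a finger pad.
Only numpy, scipy, OpenCV 4.12 (cv2) and the standard library are available. Lean on these libraries where they do the work, as an engineer would, in place of code of your own. Each camera call takes 0.05 s, during which the arm holds its last target. There are 200 camera calls.

## Working session

There is one attempt and no reset: what is moved stays moved. The work goes in short steps, Python scripts to look and compute and a shell command to move; the robot and the scene stay as the last step left them, time stands still between calls to the robot, and variables do not carry over. Pictures are saved under pics/ and viewed, at most 14 in all, crops included, and the job is handed in when it is done.

```bash
ls; mkdir -p pics; python3 - <<'E'
from rig import r
import cv2,numpy as np
for n in("scene","side","wrist"):
    im=r.grab_frame(n); cv2.imwrite(f"pics/{n}0.png",im[:,:,::-1])
    p=r.camera_params(n); print(n,{k:np.round(v,4).tolist() for k,v in p.items()})
s=r.sense(); print({k:np.round(v,3).tolist() for k,v in s.items()})
E
```

```text
pics
scene {'fx': 391.9494, 'fy': 391.9494, 'cx': 283.282, 'cy': 210.8469, 'rvec': [0.6424, -2.5772, 1.2677], 'tvec': [505.8075, 251.8213, 760.1539]}
side {'fx': 477.0055, 'fy': 477.0055, 'cx': 276.4709, 'cy': 214.2084, 'rvec': [0.5627, 2.6109, -1.2379], 'tvec': [560.9785, -46.0102, 1213.9159]}
wrist {'fx': 368.413, 'fy': 368.413, 'cx': 284.9812, 'cy': 208.7098, 'hand_eye': [[0.0003, -0.9503, -0.3112, 80.3015], [1.0, 0.0002, 0.0005, 0.9762], [-0.0004, -0.3112, 0.9503, -117.5139], [0.0, 0.0, 0.0, 1.0]]}
{'clock': 0.15, 'qpos': [-1.285, 0.354, 1.634, -0.0, 1.155, -0.002], 'qvel': [-0.001, -0.001, -0.004, 0.0, 0.001, 0.002], 'joint_efforts': [0.0, -60.563, -34.234, 0.0, 0.006, -0.0], 'eef_pos': [177.301, -598.958, 255.702], 'tcp_rot': [-3.14, 0.0, 0.288], 'contact_force': [-0.643, -0.058, -0.525], 'wrist_torque': [-0.015, -0.041, 0.072], 'grasp_force': 0.0, 'opening': 0.998}
```

View pics/scene0.png

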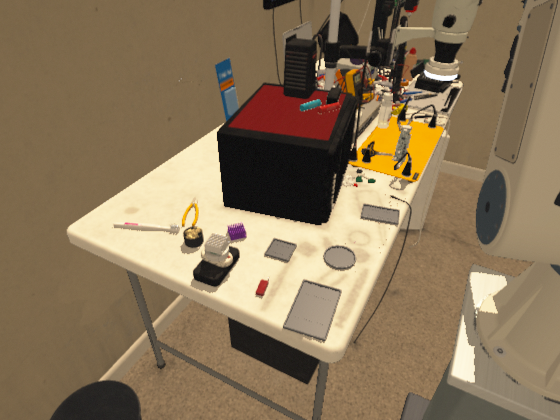

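View pics/side0.png

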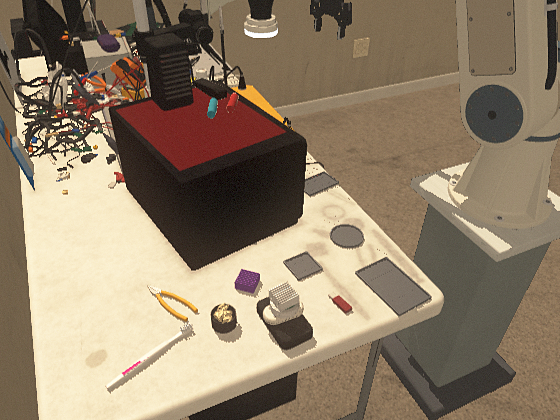

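View pics/wrist0.png

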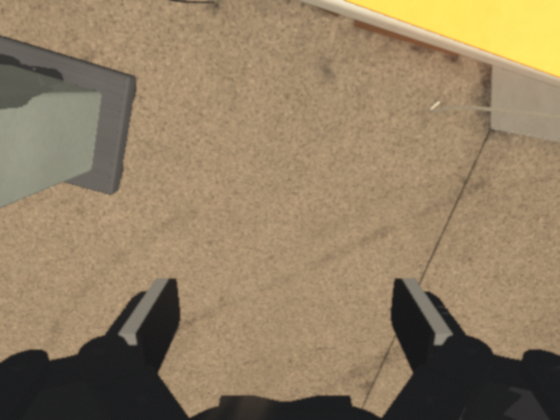

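The scene view shows the pile at about (216,255), a purple look-alike at (236,231), the tip cleaner at (193,236), the USB stick at (262,288), and trays for heat sink (281,250), tin (339,257), remote (380,214) and brick (313,308). In the side view the pile is at (285,310) and purple at (247,281); the trays are at (303,265), (347,236), (320,184) and (393,286). The wrist view shows only floor. Heat sink candidates: silvery on the pile, scene (217,243), and purple on the bench, scene (236,231). The silvery one on top of the tin fits the description.

```bash
cat > h.py <<'E'
from rig import r
import cv2,numpy as np
from scipy.spatial.transform import Rotation as Ro
def cam(n,s=None):
    p=r.camera_params(n); K=np.array([[p['fx'],0,p['cx']],[0,p['fy'],p['cy']],[0,0,1.]])
    if n=="wrist":
        T=np.eye(4); T[:3,:3]=Ro.from_euler('xyz',s['tcp_rot']).as_matrix(); T[:3,3]=s['eef_pos']
        M=np.linalg.inv(T@np.array(p['hand_eye'])); return K,M[:3,:3],M[:3,3]
    return K,cv2.Rodrigues(np.array(p['rvec'],float))[0],np.array(p['tvec'],float)
def plane(c,uv,z):
    K,R,t=c; uv=np.atleast_2d(uv).astype(float); d=(R.T@np.linalg.inv(K)@np.c_[uv,np.ones(len(uv))].T).T
    o=-R.T@t; return o+d*((z-o[2])/d[:,2:])
def tri(c1,c2,a,b):
    P=[c[0]@np.c_[c[1],c[2]] for c in(c1,c2)]
    X=cv2.triangulatePoints(P[0],P[1],np.array([a],float).T,np.array([b],float).T); return (X[:3]/X[3]).ravel()
def proj(c,X):
    K,R,t=c; q=(K@(R@np.atleast_2d(X).T+t[:,None])).T; return q[:,:2]/q[:,2:]
def rect(P):
    (c,(w,h),a)=cv2.minAreaRect(np.asarray(P)[:,:2].astype(np.float32)); return np.round(c,1),np.round((w,h),1),round(a,1)
E
python3 - <<'E'
from h import *
S,D=cam("scene"),cam("side")
for n,a,b in[("hs_tray",(281,250),(303,265)),("tin_tray",(339,257),(347,236)),("rem_tray",(380,214),(320,184)),("brick_tray",(313,309),(393,286)),("hs top",(217,243),(284,293)),("usb",(262,288),(342,303)),("cleaner",(193,236),(223,317)),("purple",(236,231),(247,281))]:
    print(n,tri(S,D,a,b).round(1),plane(S,a,2)[0,:2].round(1),plane(D,b,2)[0,:2].round(1))
ims=[]
for n,(x,y) in(("scene",(190,215)),("side",(220,255))):
    im=cv2.imread(f"pics/{n}0.png")[y:y+80,x:x+100]; ims.append(cv2.resize(im,(400,320),interpolation=cv2.INTER_CUBIC))
cv2.imwrite("pics/crop1.png",np.hstack(ims))
E
```

```text
hs_tray [566.   21.5   3.2] [566.6  20.1] [565.5  20.7]
tin_tray [433.1 -19.6   4.9] [434.1 -24.3] [431.6 -21.1]
rem_tray [ 394.1 -218.4    9.5] [ 396.1 -232.9] [ 389.7 -224.5]
brick_tray [425.7 147.    2.8] [426.  144.4] [425.7 147.8]
hs top [665.5 133.6  74.8] [716.8  73.1] [635.8  74.9]
usb [545.6 147.3   5.7] [547.1 145.4] [543.4 144.1]
cleaner [770.4  95.3  19.3] [784.6  80.4] [766.6  82.1]
purple [693.8  22.7  11.4] [700.5  12.8] [690.8  15.2]
```

View pics/crop1.png

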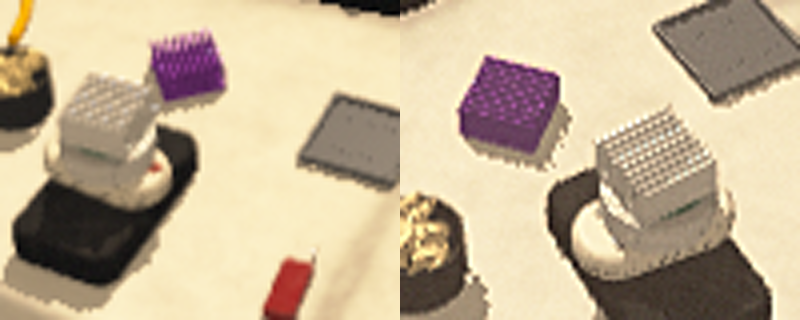

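The crop confirms it: the silvery heat sink is on the pile, the purple one on the bench. Triangulated tray heights (3 to 10 mm) and the heat sink top (75 mm at a rough point, 81 expected) agree with the text.

```bash
python3 -m jog '[[[0,0,-0.1426],[0,0,-0.01],1],[[0,0,-0.1426],[0,0,-0.01],1],[[0,0,-0.1426],[0,0,-0.01],1],[[0,0,-0.1426],[0,0,-0.01],1],[[0,0,-0.1426],[0,0,-0.01],1],[[0,0,-0.1426],[0,0,-0.01],1],[[0,0,-0.1426],[0,0,-0.01],1],[[0,0,-0.1426],[0,0,-0.01],1],[[0,0,-0.1426],[0,0,-0.01],1]]'; python3 -m jog '[[[0,0,0],[0.04,0.018,0],1],[[0,0,0],[0.04,0.018,0],1],[[0,0,0],[0.04,0.018,0],1],[[0,0,0],[0.04,0.018,0],1],[[0,0,0],[0.04,0.018,0],1],[[0,0,0],[0.04,0.018,0],1],[[0,0,0],[0.04,0.018,0],1],[[0,0,0],[0.04,0.018,0],1],[[0,0,0],[0.04,0.018,0],1],[[0,0,0],[0.04,0.018,0],1],[[0,0,0],[0.04,0.018,0],1],[[0,0,0],[0,0,0],1]]'; python3 - <<'E'
from h import *
s=r.sense(); im=r.grab_frame("wrist"); cv2.imwrite("pics/w1.png",im[:,:,::-1]); np.save("w1.npy",np.r_[s['eef_pos'],s['tcp_rot']])
print(np.round(s['eef_pos'],1),np.round(s['tcp_rot'],4),s['qpos'],s['clock'])
E
```

```text
clock: 1.05
eef_pos: [177.3, -599.1, 346.4]
tcp_rot: [-3.141, -0.001, 1.577]
contact_force: [0.0, 0.4, -0.0]
opening: 0.999
grasp_force: 0.0
clock: 2.25
eef_pos: [376.6, -155.2, 346.3]
tcp_rot: [3.141, -0.002, 1.576]
contact_force: [-0.1, -0.7, -0.2]
opening: 1.001
grasp_force: 0.0
[ 376.6 -155.2  346.3] [ 3.1408e+00 -1.5000e-03  1.5763e+00] [-3.95909750e-01 -8.87632727e-02  1.94619749e+00  1.79811761e-03
  1.28405927e+00 -4.01892900e-01] 2.25
```

View pics/w1.png

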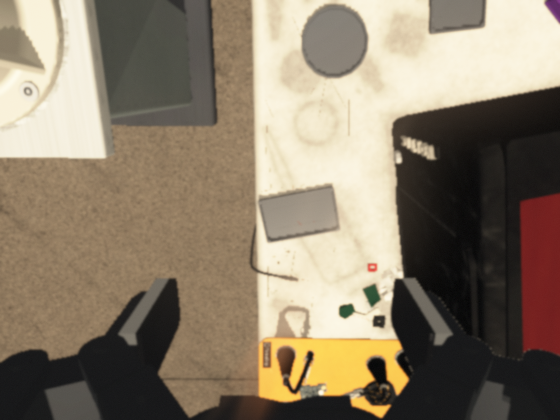

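The wrist view w1 shows the remote tray at (299,212), the tin tray at (334,40) and, clipped at the top, the heat sink tray; the case is to the right. I'll move on to look at the other trays and the pile.

```bash
python3 -m jog '[[[0,0,0],[0.03,0.02,0],1],[[0,0,0],[0.03,0.02,0],1],[[0,0,0],[0.03,0.02,0],1],[[0,0,0],[0.03,0.02,0],1],[[0,0,0],[0.03,0.02,0],1],[[0,0,0],[0.03,0.02,0],1],[[0,0,0],[0.03,0.02,0],1],[[0,0,0],[0,0,0],1],[[0,0,0],[0,0,0],1]]'; python3 - <<'E'
from h import *
s=r.sense(); im=r.grab_frame("wrist"); cv2.imwrite("pics/w2.png",im[:,:,::-1]); np.save("w2.npy",np.r_[s['eef_pos'],s['tcp_rot']])
E
python3 -m jog '[[[0,0,0],[0.02,0.02,0],1],[[0,0,0],[0.02,0.02,0],1],[[0,0,0],[0.02,0.02,0],1],[[0,0,0],[0.02,0.02,0],1],[[0,0,0],[0.02,0.02,0],1],[[0,0,0],[0,0,0],1],[[0,0,0],[0,0,0],1]]'; python3 - <<'E'
from h import *
s=r.sense(); im=r.grab_frame("wrist"); cv2.imwrite("pics/w3.png",im[:,:,::-1]); np.save("w3.npy",np.r_[s['eef_pos'],s['tcp_rot']])
# trays: grey blobs
def cfile(i):
    p=np.load(f"w{i}.npy"); return cam("wrist",{'eef_pos':p[:3],'tcp_rot':p[3:]})
for i in(1,2,3):
    c=cfile(i); im=cv2.imread(f"pics/w{i}.png"); h=cv2.cvtColor(im,cv2.COLOR_BGR2HSV)
    m=((h[:,:,1]<45)&(h[:,:,2]>70)&(h[:,:,2]<150)).astype(np.uint8)
    m=cv2.morphologyEx(m,cv2.MORPH_OPEN,np.ones((3,3)))
    for k in cv2.findContours(m,cv2.RETR_EXTERNAL,cv2.CHAIN_APPROX_NONE)[0]:
        if cv2.contourArea(k)<800: continue
        k=k[:,0]; P=plane(c,k,6.5); q=cv2.boundingRect(k)
        print(i,q,*rect(P))
E
```

```text
clock: 3.2
eef_pos: [515.1, 50.1, 345.7]
tcp_rot: [-3.14, 0.001, 1.572]
contact_force: [-0.5, -0.8, -0.2]
opening: 1.003
grasp_force: 0.0
clock: 3.95
eef_pos: [614.8, 149.4, 345.9]
tcp_rot: [-3.141, 0.001, 1.57]
contact_force: [-0.0, -0.1, -0.4]
opening: 1.0
grasp_force: 0.0
1 (476, 383, 32, 37) [ 707.6 -542.2] [49.9 71.8] 0.3
1 (47, 382, 52, 38) [  44.5 -546.1] [72.8 74.3] 2.5
1 (119, 280, 48, 65) [ 171.5 -380.1] [125.5  29.5] 62.4
1 (403, 278, 49, 67) [ 584.8 -376.2] [ 29.6 127.7] 28.6
1 (303, 6, 64, 71) [433.2 -25.4] [72.  73.2] 1.2
1 (430, 0, 55, 33) [567.7   4.5] [59.7 32.8] 6.2
1 (93, 0, 121, 125) [227.1 -51.1] [127.4 133.8] 0.3
2 (47, 382, 53, 38) [ 179.6 -341.7] [71.6 75. ] 3.7
2 (172, 325, 46, 40) [ 385.5 -234.2] [74.2 60.3] 10.6
2 (119, 280, 48, 65) [ 308.2 -174.9] [125.9  29.6] 62.1
2 (403, 278, 49, 67) [ 721.6 -172. ] [ 29.5 128.3] 28.0
2 (196, 185, 44, 49) [421.9 -15.6] [69.3 43.4] 58.8
2 (0, 71, 150, 175) [257.3  37.3] [220.3 169.9] 90.0
2 (162, 10, 91, 127) [426.9 141.7] [ 85.3 131.3] 7.3
3 (120, 255, 62, 90) [409.  -54.9] [154.4  71.5] 51.5
3 (228, 229, 46, 40) [568.3  21.4] [56.8 55.1] 6.6
3 (88, 103, 91, 111) [427.5 142.1] [ 85.8 130.6] 7.4
```

View pics/w2.png

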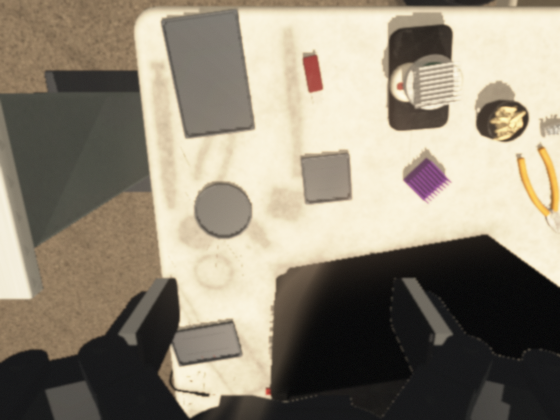

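View pics/w3.png

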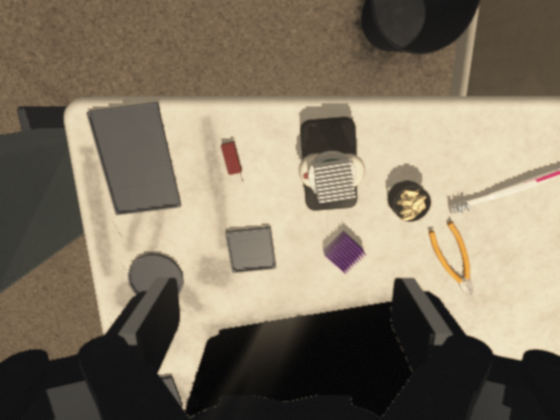

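w2 and w3 show all the trays, the pile (black brick, remote below the tin, heat sink with fins roughly along the image rows), and the USB stick at (313,72) and (232,157). Next I'll crop the pile from both views for corner measurements.

```bash
cat >> h.py <<'E'
def cfile(i):
    p=np.load(f"w{i}.npy"); return cam("wrist",{'eef_pos':p[:3],'tcp_rot':p[3:]})
def crop(f,x,y,w,h,k):
    im=cv2.resize(cv2.imread(f)[y:y+h,x:x+w],(w*k,h*k),interpolation=cv2.INTER_CUBIC)
    for i in range(0,w,10): cv2.putText(im,str(x+i),(i*k,8),0,.3,(0,0,255),1); cv2.line(im,(i*k,10),(i*k,14),(0,0,255),1)
    for i in range(0,h,10): cv2.putText(im,str(y+i),(0,i*k+4),0,.3,(255,0,0),1)
    return im
E
python3 - <<'E'
from h import *
a=crop("pics/w2.png",382,18,90,118,5)[:, :400]; a=crop("pics/w2.png",384,18,80,118,5); b=crop("pics/w3.png",292,112,80,118,5)
cv2.imwrite("pics/crop2.png",np.hstack([a,b]))
# tray heights
c1,c2,c3=cfile(1),cfile(2),cfile(3)
h=None
for n,ca,cb,a,b in[("brick_tray",c2,c3,(208.5,73.5),(134.5,157)),("tin",c1,c2,(334.5,40.5),(223,210)),("hs",c2,c3,(327,177),(251,248.5)),("rem",c1,c2,(299.5,212.5),(206.5,342))]:
    print(n,tri(ca,cb,a,b).round(1),plane(ca,a,4)[0].round(1),plane(cb,b,4)[0].round(1))
for i,c,box in((1,c1,(250,175,100,75)),(2,c2,(295,140,65,70)),(1,c1,(295,0,80,85)),(2,c2,(185,170,75,75)),(3,c3,(220,220,60,58))):
    x,y,w,hh=box; im=cv2.imread(f"pics/w{i}.png")[y:y+hh,x:x+w]; g=cv2.cvtColor(im,cv2.COLOR_BGR2GRAY)
    t,m=cv2.threshold(g,0,1,cv2.THRESH_BINARY_INV+cv2.THRESH_OTSU)
    m=cv2.morphologyEx(m,cv2.MORPH_OPEN,np.ones((5,5)))
    k=max(cv2.findContours(m,cv2.RETR_EXTERNAL,cv2.CHAIN_APPROX_NONE)[0],key=cv2.contourArea)[:,0]+[x,y]
    print(i,box,*rect(plane(c,k,4)))
E
```

```text
brick_tray [424.8 145.2   0.7] [425.6 145.    4. ] [426.1 145.9   4. ]
tin [433.6 -23.7   3. ] [433.2 -23.6   4. ] [434.  -23.5   4. ]
hs [568.8  21.4   5.4] [568.9  21.1   4. ] [568.8  20.7   4. ]
rem [ 397.5 -232.7    0.9] [ 397.  -231.3    4. ] [ 398.7 -230.6    4. ]
1 (250, 175, 100, 75) [ 390.5 -234. ] [103.1 117.6] 88.7
2 (295, 140, 65, 70) [567.6  20.6] [62.6 66. ] 6.8
1 (295, 0, 80, 85) [433.4 -24.7] [74.9 76.5] 0.3
2 (185, 170, 75, 75) [433.  -23.9] [79.2 75.3] 88.4
3 (220, 220, 60, 58) [567.5  20.8] [63.3 67.9] 6.7
```

View pics/crop2.png

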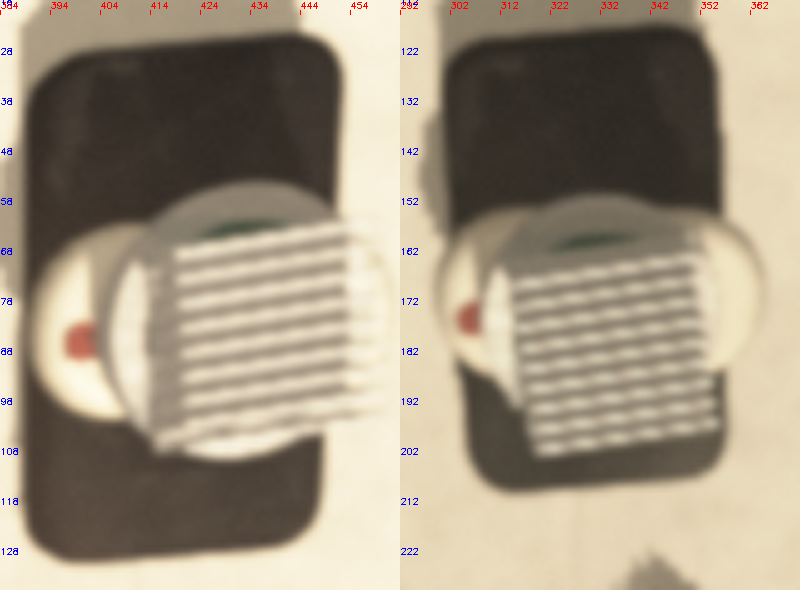

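The crop shows the heat sink top corners in w2 at TL (418.4,68) and BL (421.6,107), and in w3 at TL (314.6,168), TR (352,163), BL (319.4,203.4) and BR (355.6,197.6). The remote's ends stick out to either side of the tin.

```bash
python3 - <<'E'
from h import *
c1,c2,c3=cfile(1),cfile(2),cfile(3)
print("TL",tri(c2,c3,(418.4,68),(314.6,168)).round(1),"BL",tri(c2,c3,(421.6,107),(319.4,203.4)).round(1))
P=plane(c3,[(314.6,168),(352,163),(355.6,197.6),(319.4,203.4)],81); print("hs",P.mean(0).round(1),*rect(P))
B=plane(c3,[(301,150),(356,150),(355.6,170),(303.5,190)],26);print(B.round(1))
# remote tray: hand corners in w1
R=plane(c1,[(260,201),(331,185),(339,228),(267,241)],5); print("rt",R.mean(0),*rect(R))
print(r.sense()['eef_pos'],r.sense()['clock'])
E
```

```text
TL [646.4 147.5  76.7] BL [651.7 110.6  83.9]
hs [669.  131.6  81. ] [669.  131.7] [39.5 39.6] 9.0
[[634.1 158.3  26. ]
 [699.3 158.3  26. ]
 [700.3 134.1  26. ]
 [637.8 109.1  26. ]]
rt [ 396.43561425 -233.29714129    5.        ] [ 395.5 -233.7] [98.  60.4] 12.7
[614.49316963 149.2656929  346.14317868] 4.0
```

```bash
python3 -m jog '[[[0,0,0],[-0.0088,0.0272,0.03],1],[[0,0,0],[-0.0088,0.0272,0.03],1],[[0,0,-0.148],[0,0,0.03],1],[[0,0,0],[0,0,0.04],1],[[0,0,0],[0,0,0.04],1],[[0,0,0],[0,0,0.04],1],[[0,0,0],[0,0,0],1],[[0,0,0],[0,0,0],1]]' 30; python3 - <<'E'
from h import *
s=r.sense(); im=r.grab_frame("wrist"); cv2.imwrite("pics/w4.png",im[:,:,::-1]); np.save("w4.npy",np.r_[s['eef_pos'],s['tcp_rot']])
E
```

```text
clock: 4.8
eef_pos: [669.2, 132.3, 137.1]
tcp_rot: [-3.141, 0.0, 1.718]
contact_force: [1.0, 0.4, -0.5]
opening: 0.998
grasp_force: 0.0
```

View pics/w4.png

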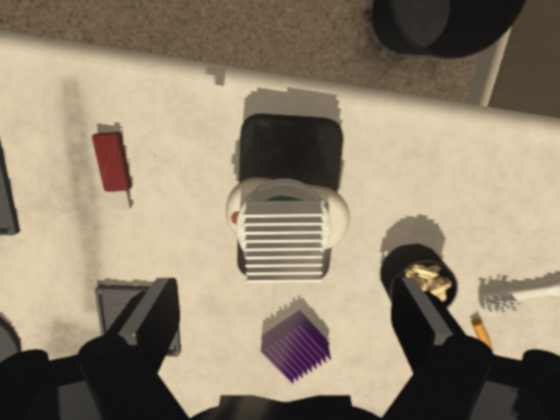

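w4 shows the silvery heat sink centred between the fingers at (285,240) with its fins aligned. Next: descend, grip, lift.

```bash
python3 -m jog '[[[0,0,0],[0,0,0.023],1],[[0,0,0],[0,0,0.0235],1],[[0,0,0],[0,0,0],-1],[[0,0,0],[0,0,0],-1],[[0,0,0],[0,0,0],-1],[[0,0,0],[0,0,0],-1],[[0,0,0],[0,0,0],-1],[[0,0,0],[0,0,0],-1],[[0,0,0],[0,0,0],-1],[[0,0,0],[0,0,0],-1]]' 25;  python3 -m jog '[[[0,0,0],[0,0,-0.01],-1],[[0,0,0],[0,0,-0.02],-1],[[0,0,0],[0,0,-0.03],-1],[[0,0,0],[0,0,-0.03],-1],[[0,0,0],[0,0,0],-1]]'
```

```text
clock: 5.85
eef_pos: [670.9, 133.5, 92.4]
tcp_rot: [3.138, -0.0, 1.719]
contact_force: [-1.8, -1.2, 6.1]
opening: 0.453
grasp_force: 24.8
clock: 6.35
eef_pos: [672.4, 133.9, 186.1]
tcp_rot: [3.133, -0.0, 1.719]
contact_force: [1.1, 0.1, -0.2]
opening: 0.456
grasp_force: 25.7
```

```bash
cat >> h.py <<'E'
def go(x,y,z,yaw=None):
    s=r.sense(); p=s['eef_pos']; y0=s['tcp_rot'][2]; yaw=y0 if yaw is None else yaw
    d=np.array([x,y,z])-p; a=-((yaw-y0+np.pi)%(2*np.pi)-np.pi)
    print("turn z",round(a,4),"then shift mm",np.round([d[0]*np.cos(yaw)+d[1]*np.sin(yaw),d[0]*np.sin(yaw)-d[1]*np.cos(yaw),-d[2]],1),"at",np.round(p,1),np.round(s['tcp_rot'],3))
E
python3 - <<'E'
from h import *
go(568.3,21,80,np.pi/2+0.117)
s=r.sense(); im=r.grab_frame("wrist"); cv2.imwrite("pics/w5.png",im[:,:,::-1]); np.save("w5.npy",np.r_[s['eef_pos'],s['tcp_rot']])
E
```

```text
turn z 0.0314 then shift mm [-100.  -116.6  106.1] at [672.4 133.9 186.1] [ 3.133 -0.     1.719]
```

View pics/w5.png

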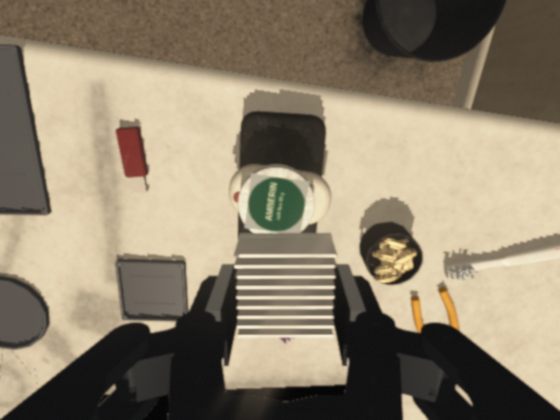

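w5 shows the heat sink held squarely at (285,295); the tin (277,200) and remote are undisturbed.

```bash
python3 -m jog '[[[0,0,0.0314],[0,0,0],-1],[[0,0,0],[-0.025,-0.029,0],-1],[[0,0,0],[-0.025,-0.029,0.015],-1],[[0,0,0],[-0.025,-0.029,0.03],-1],[[0,0,0],[-0.025,-0.029,0.03],-1],[[0,0,0],[0,0,0.03],-1],[[0,0,0],[0,0,0],-1],[[0,0,0],[0,0,0],-1]]'; python3 - <<'E'
from h import *
go(568.3,21,34.5,np.pi/2+0.117)
s=r.sense(); im=r.grab_frame("wrist"); cv2.imwrite("pics/w6.png",im[:,:,::-1]); np.save("w6.npy",np.r_[s['eef_pos'],s['tcp_rot']])
# tin measure from w5: green mark + lid circle
for i in(5,):
    c=cfile(i); im=cv2.imread("pics/w5.png"); h=cv2.cvtColor(im,cv2.COLOR_BGR2HSV)
    m=((h[:,:,0]>60)&(h[:,:,0]<95)&(h[:,:,1]>90)).astype(np.uint8)
    k=max(cv2.findContours(cv2.morphologyEx(m,cv2.MORPH_CLOSE,np.ones((7,7))),cv2.RETR_EXTERNAL,cv2.CHAIN_APPROX_NONE)[0],key=cv2.contourArea)[:,0]
    print(rect(k),rect(plane(c,k,61)))
E
```

```text
clock: 7.2
eef_pos: [566.2, 20.6, 74.9]
tcp_rot: [-3.141, -0.0, 1.688]
contact_force: [1.8, 0.5, -0.1]
opening: 0.462
grasp_force: 25.7
turn z -0.0001 then shift mm [ 0.1  2.2 40.4] at [566.2  20.6  74.9] [-3.141 -0.     1.688]
(array([273.4, 202.5]), array([43.5, 49.4]), 22.8) (array([665.7, 136.4]), array([35.6, 30. ]), 77.1)
```

View pics/w6.png

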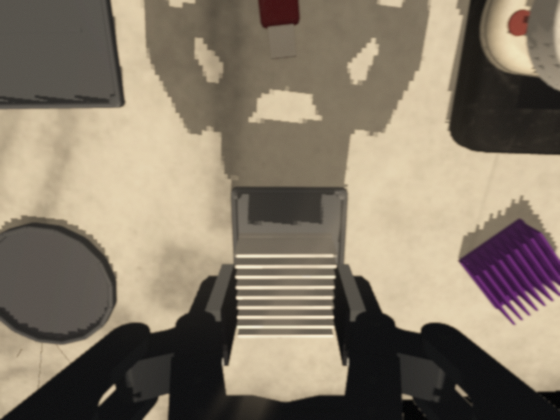

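The tray is aligned under the heat sink (walls at columns 232 and 347, heat sink at 286).

```bash
python3 -m jog '[[[0,0,0],[0,0.002,0.015],-1],[[0,0,0],[0,0,0.015],-1],[[0,0,0],[0,0,0.007],-1],[[0,0,0],[0,0,0.002],-1],[[0,0,0],[0,0,0],-1],[[0,0,0],[0,0,0],-1]]'; python3 -m jog '[[[0,0,0],[0,0,0.0015],-1],[[0,0,0],[0,0,0],-1],[[0,0,0],[0,0,0],-1]]'
```

```text
clock: 7.85
eef_pos: [568.2, 20.7, 35.9]
tcp_rot: [3.141, 0.0, 1.688]
contact_force: [0.1, -0.1, -0.2]
opening: 0.461
grasp_force: 25.8
clock: 8.15
eef_pos: [568.1, 20.7, 34.5]
tcp_rot: [3.141, 0.0, 1.688]
contact_force: [0.0, 0.5, -1.0]
opening: 0.457
grasp_force: 25.8
```

```bash
for i in 1 2; do python3 -m jog '[[[0,0,0],[0,0,0.001],-1],[[0,0,0],[0,0,0],-1]]' | egrep 'pos|contact'; done
```

```text
eef_pos: [568.2, 20.6, 34.3]
contact_force: [-3.8, -0.2, 11.8]
eef_pos: [568.1, 20.6, 34.1]
contact_force: [-6.4, -0.8, 22.5]
```

```bash
python3 -m jog '[[[0,0,0],[0,0,-0.0015],-1],[[0,0,0],[0,0,0],0.2],[[0,0,0],[0,0,0],0.2],[[0,0,0],[0,0,0],0.2],[[0,0,0],[0,0,-0.01],0.4],[[0,0,0],[0,0,-0.03],1],[[0,0,0],[0,0,-0.04],1],[[0,0,0],[0,0,-0.04],1],[[0,0,0],[0,0,-0.04],1],[[0,0,0],[0,0,0],1],[[0,0,0],[0,0,0],1]]'; python3 - <<'E'
from h import *
s=r.sense(); im=r.grab_frame("wrist"); cv2.imwrite("pics/w7.png",im[:,:,::-1]); np.save("w7.npy",np.r_[s['eef_pos'],s['tcp_rot']])
c=cfile(5); im=cv2.imread("pics/w5.png")
a=crop("pics/w5.png",218,100,120,140,4); b=crop("pics/w7.png",230,170,80,140,4)
cv2.imwrite("pics/crop3.png",np.hstack([a,b]))
E
```

```text
clock: 9.65
eef_pos: [568.4, 20.7, 195.1]
tcp_rot: [3.139, 0.0, 1.688]
contact_force: [-0.1, 0.4, -0.6]
opening: 0.999
grasp_force: 0.0
```

View pics/crop3.png

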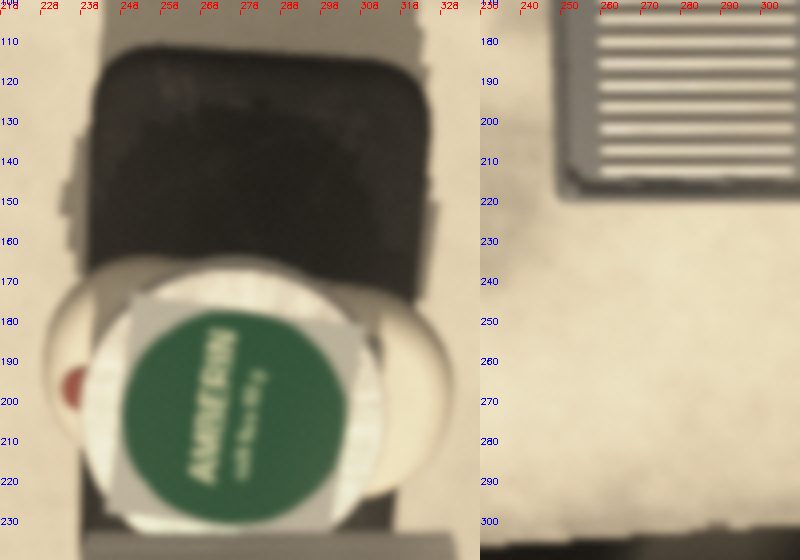

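The heat sink sits in its tray. In w5 the tin's green disc is centred at (276.7,204.3), about 56.5 px across, and the remote's ends are at columns 228.5 and 331.

```bash
python3 - <<'E'
from h import *
c=cfile(5)
print("tin",plane(c,(276.5,204.3),61)[0].round(1), "diam",np.linalg.norm(np.diff(plane(c,[(238.5,204),(313.7,204)],61),axis=0)).round(1))
e=plane(c,[(228.5,190),(331,197)],38);print("remote ends",e.round(1),e.mean(0).round(1),np.linalg.norm(e[1]-e[0]),np.degrees(np.arctan2(*(e[1]-e[0])[1::-1])))
t=plane(c,(276.5,204.3),61)[0]; go(t[0],t[1]-20,150,np.pi/2+0.148)
E
```

```text
tin [668.  135.9  61. ] diam 51.9
remote ends [[631.7 134.6  38. ]
 [708.4 140.4  38. ]] [670.1 137.5  38. ] 76.89596789361116 4.340716452062096
turn z -0.031 then shift mm [ 79.4 113.4  43.7] at [567.6  20.7 193.7] [-3.141 -0.     1.688]
```

```bash
python3 -m jog '[[[0,0,-0.031],[0,0,0],1],[[0,0,0],[0.02,0.0284,0.011],1],[[0,0,0],[0.02,0.0284,0.011],1],[[0,0,0],[0.02,0.0284,0.011],1],[[0,0,0],[0.02,0.0284,0.011],1],[[0,0,0],[0,0,0],1],[[0,0,0],[0,0,0],1]]' 30; python3 - <<'E'
from h import *
s=r.sense(); im=r.grab_frame("wrist"); cv2.imwrite("pics/w8.png",im[:,:,::-1]); np.save("w8.npy",np.r_[s['eef_pos'],s['tcp_rot']])
def green(i):
    h=cv2.cvtColor(cv2.imread(f"pics/w{i}.png"),cv2.COLOR_BGR2HSV)
    m=((h[:,:,0]>60)&(h[:,:,0]<95)&(h[:,:,1]>70)).astype(np.uint8)
    m=cv2.morphologyEx(m,cv2.MORPH_CLOSE,np.ones((15,15)))
    k=max(cv2.findContours(m,cv2.RETR_EXTERNAL,cv2.CHAIN_APPROX_NONE)[0],key=cv2.contourArea)
    x,y,w,h=cv2.boundingRect(k);return cv2.fitEllipse(k),(x,y,w,h)
for i in(5,8): print(green(i))
g5,g8=green(5)[0][0],green(8)[0][0]; print(tri(cfile(5),cfile(8),g5,g8),plane(cfile(5),g5,61),plane(cfile(8),g8,61)); t=plane(cfile(8),g8,61)[0]
go(t[0],t[1],74)
cv2.imwrite("pics/crop4.png",crop("pics/w8.png",190,80,190,140,4))
E
```

```text
clock: 10.4
eef_pos: [667.2, 116.7, 147.2]
tcp_rot: [-3.137, 0.0, 1.72]
contact_force: [0.2, -0.4, 1.0]
opening: 0.999
grasp_force: 0.0
(((275.5885314941406, 203.75067138671875), (49.843101501464844, 51.22543716430664), 63.93083572387695), (250, 179, 52, 51))
(((290.0527648925781, 196.4769287109375), (58.80937576293945, 63.903480529785156), 72.34088134765625), (259, 167, 64, 62))
[667.03666724 138.80370526  69.28409341] [[667.29198265 136.19870112  61.        ]] [[667.44254234 136.46074762  61.        ]]
turn z -0.0 then shift mm [20.1  3.3 74. ] at [667.1 116.1 148. ] [-3.138  0.     1.719]
```

View pics/crop4.png

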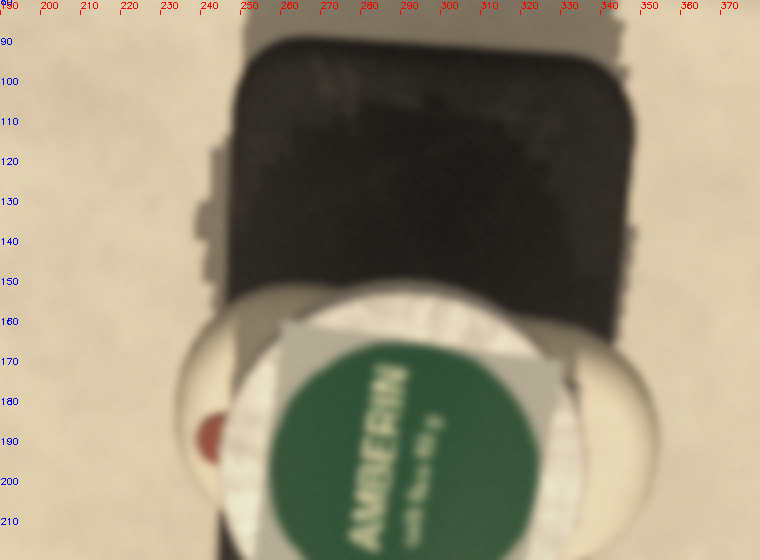

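The tin's centre agrees between the two views to 0.3 mm at z = 61.

```bash
python3 -m jog '[[[0,0,0],[0.01,0.0016,0.024],1],[[0,0,0],[0.01,0.0016,0.024],1],[[0,0,0],[0,0,0.02],1],[[0,0,0],[0,0,0.006],1],[[0,0,0],[0,0,0],0.5],[[0,0,0],[0,0,0],-1],[[0,0,0],[0,0,0],-1],[[0,0,0],[0,0,0],-1],[[0,0,0],[0,0,0],-1],[[0,0,0],[0,0,0],-1],[[0,0,0],[0,0,0],-1],[[0,0,0],[0,0,0],-1]]' 30;  python3 -m jog '[[[0,0,0],[0,0,-0.006],-1],[[0,0,0],[0,0,-0.02],-1],[[0,0,0],[0,0,-0.03],-1],[[0,0,0],[0,0,-0.03],-1],[[0,0,0],[0,0,0],-1]]';python3 - <<'E'
from h import *
s=r.sense(); im=r.grab_frame("wrist"); cv2.imwrite("pics/w9.png",im[:,:,::-1]); np.save("w9.npy",np.r_[s['eef_pos'],s['tcp_rot']])
go(433.4,-24,90)
E
```

```text
clock: 11.65
eef_pos: [669.4, 136.5, 77.6]
tcp_rot: [3.14, 0.0, 1.719]
contact_force: [-1.5, -2.2, 7.0]
opening: 0.584
grasp_force: 30.4
clock: 12.15
eef_pos: [671.6, 137.4, 167.3]
tcp_rot: [3.133, -0.001, 1.719]
contact_force: [0.7, -0.1, 0.2]
opening: 0.58
grasp_force: 31.3
turn z -0.0 then shift mm [-124.4 -258.2   75. ] at [670.4 137.1 165. ] [ 3.136 -0.     1.719]
```

View pics/w9.png

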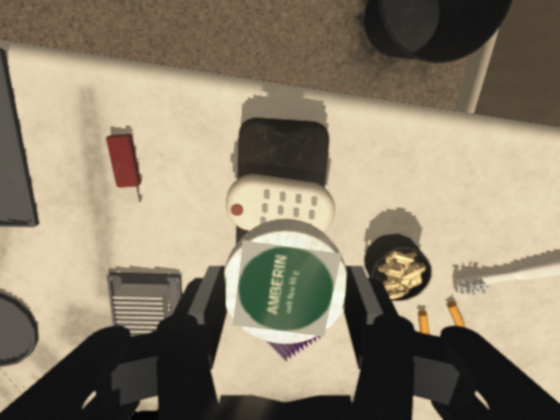

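w9 shows the tin gripped level and centred at (285,288); the remote on the brick at (280,205) is undisturbed, and the heat sink is in its tray (145,300).

```bash
python3 -m jog '[[[0,0,0],[-0.0178,-0.0369,0],-1],[[0,0,0],[-0.0178,-0.0369,0],-1],[[0,0,0],[-0.0178,-0.0369,0],-1],[[0,0,0],[-0.0178,-0.0369,0],-1],[[0,0,0],[-0.0178,-0.0369,0.02],-1],[[0,0,0],[-0.0178,-0.0369,0.03],-1],[[0,0,0],[-0.0178,-0.0369,0.03],-1],[[0,0,0],[0,0,0.015],-1],[[0,0,0],[0,0,0],-1],[[0,0,0],[0,0,0],-1]]'; python3 -c "
from h import *
go(433.4,-24,42)"
```

```text
clock: 13.2
eef_pos: [433.2, -23.8, 67.8]
tcp_rot: [3.142, -0.0, 1.719]
contact_force: [1.0, 0.1, -0.8]
opening: 0.579
grasp_force: 31.4
turn z -0.0 then shift mm [-0.2  0.1 25.8] at [433.2 -23.8  67.8] [ 3.142 -0.     1.719]
```

```bash
python3 -m jog '[[[0,0,0],[0,0,0.015],-1],[[0,0,0],[0,0,0.011],-1],[[0,0,0],[0,0,0],-1],[[0,0,0],[0,0,0],-1]]'; for i in 1 2; do python3 -m jog '[[[0,0,0],[0,0,0.0015],-1],[[0,0,0],[0,0,0],-1],[[0,0,0],[0,0,0],-1]]' | egrep 'pos|contact'; done
```

```text
clock: 13.6
eef_pos: [433.0, -23.6, 41.9]
tcp_rot: [-3.142, -0.0, 1.719]
contact_force: [0.0, 0.6, -0.3]
opening: 0.576
grasp_force: 31.4
eef_pos: [432.9, -23.8, 40.5]
contact_force: [0.2, -0.8, -0.3]
eef_pos: [432.7, -23.8, 38.7]
contact_force: [0.0, -0.5, -0.7]
```

```bash
for i in 1 2; do python3 -m jog '[[[0,0,0],[0,0,0.001],-1],[[0,0,0],[0,0,0],-1],[[0,0,0],[0,0,0],-1]]' | egrep 'pos|contact'; done
```

```text
eef_pos: [432.8, -23.8, 38.0]
contact_force: [-1.8, -0.3, 7.3]
eef_pos: [432.8, -23.9, 37.7]
contact_force: [-4.9, 0.0, 24.2]
```

```bash
python3 -m jog '[[[0,0,0],[0,0,-0.0015],-1],[[0,0,0],[0,0,0],0.4],[[0,0,0],[0,0,0],0.4],[[0,0,0],[0,0,0],0.4],[[0,0,0],[0,0,-0.01],0.6],[[0,0,0],[0,0,-0.03],1],[[0,0,0],[0,0,-0.04],1],[[0,0,0],[0,0,-0.04],1],[[0,0,0],[0,0,-0.04],1],[[0,0,0],[0,0,0],1],[[0,0,0],[0,0,0],1]]';python3 - <<'E'
from h import *
s=r.sense(); im=r.grab_frame("wrist"); cv2.imwrite("pics/w10.png",im[:,:,::-1]); np.save("w10.npy",np.r_[s['eef_pos'],s['tcp_rot']])
E
python3 -m jog '[[[0,0,-0.148],[0,0,0],1],[[0,0,-0.148],[0,0,0],1],[[0,0,-0.148],[0,0,0],1],[[0,0,-0.148],[0,0,0],1],[[0,0,-0.148],[0,0,0],1],[[0,0,-0.148],[0,0,0],1],[[0,0,-0.148],[0,0,0],1],[[0,0,-0.148],[0,0,0],1],[[0,0,-0.148],[0,0,0],1],[[0,0,-0.148],[0,0,0],1],[[0,0,0],[0,0,0],1]]'
python3 - <<'E'
from h import *
go(690,137.5,150)
cv2.imwrite("pics/c5.png",np.hstack([crop("pics/w9.png",215,110,130,130,3),cv2.resize(cv2.imread("pics/w10.png"),(400,390))]))
E
```

```text
clock: 15.9
eef_pos: [433.1, -23.8, 199.5]
tcp_rot: [3.139, 0.001, 1.719]
contact_force: [0.7, 0.1, -0.4]
opening: 1.0
grasp_force: 0.0
clock: 17.05
eef_pos: [431.6, -23.8, 196.8]
tcp_rot: [3.141, -0.003, -3.082]
contact_force: [-0.6, 0.5, -0.8]
opening: 1.001
grasp_force: 0.0
turn z -0.0 then shift mm [-267.6  145.6   46.8] at [431.6 -23.8 196.8] [ 3.141e+00 -3.000e-03 -3.082e+00]
```

View pics/c5.png

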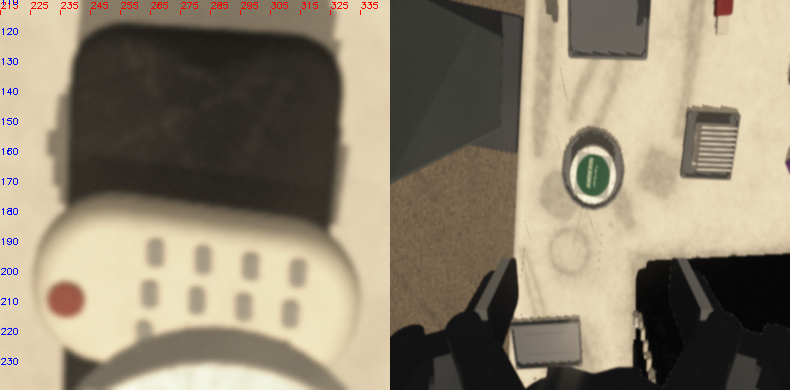

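The tin is in its tray, concentric at w10. The remote is clear of everything, with a yaw of about 4°.

```bash
python3 -m jog '[[[0,0,0],[-0.0312,0.0183,0.0034],1],[[0,0,0],[-0.0312,0.0183,0.0034],1],[[0,0,0],[-0.0312,0.0183,0.0034],1],[[0,0,0],[-0.0312,0.0183,0.0034],1],[[0,0,0],[-0.0312,0.0183,0.0034],1],[[0,0,0],[-0.0312,0.0183,0.0034],1],[[0,0,0],[-0.0312,0.0183,0.0034],1],[[0,0,0],[-0.0312,0.0183,0.0034],1],[[0,0,0],[0,0,0],1],[[0,0,0],[0,0,0],1]]';python3 - <<'E'
from h import *
s=r.sense(); im=r.grab_frame("wrist"); cv2.imwrite("pics/w11.png",im[:,:,::-1]); np.save("w11.npy",np.r_[s['eef_pos'],s['tcp_rot']])
h=cv2.cvtColor(im[:,:,::-1].copy(),cv2.COLOR_BGR2HSV); c=cfile(11)
cv2.imwrite("pics/c6.png",crop("pics/w11.png",200,90,190,140,4))
# trays seen in w10 : remote tray and brick tray corners
c10=cfile(10); im=cv2.imread("pics/w10.png")
sx,sy=560/400,420/390
print("rt",rect(plane(c10,[((x-390)*sx,y*sy) for x,y in((512,318),(581,318),(581,366),(512,366))],5)))
E
```

```text
clock: 18.05
eef_pos: [672.6, 136.7, 169.0]
tcp_rot: [-3.141, -0.003, -3.087]
contact_force: [0.5, -0.1, -0.2]
opening: 0.997
grasp_force: 0.0
rt (array([ 392.9, -229.8]), array([103.7,  65.7]), 8.4)
```

View pics/c6.png

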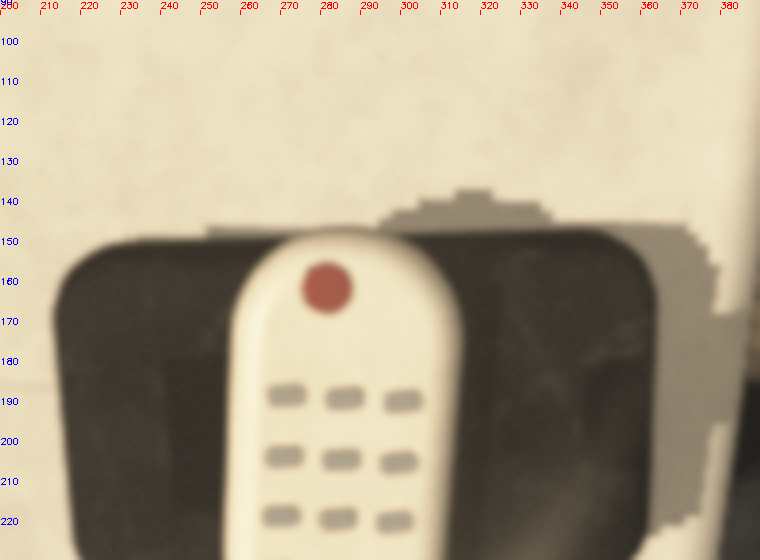

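c6 shows the remote's upper end at (285.5,147) and its key rows sloping 3° clockwise relative to the tool, so the remote's yaw is about 0.3°; the brick's far edge gives a brick yaw of about 4.6°.

```bash
python3 - <<'E'
from h import *
c=cfile(11); im=cv2.imread("pics/w11.png"); h=cv2.cvtColor(im,cv2.COLOR_BGR2HSV)
K=plane(c,[(286.2,189.5),(284.5,219.5)],42); print(K.round(1),np.degrees(np.arctan2(*(K[0]-K[1])[1::-1])))
E=plane(c,(285.5,147.5),34)[0]; print("end",E.round(1), "red dot",plane(c,(281.8,162),42))
m=((h[:,:,2]>150)).astype(np.uint8)
for v in(190,200,210,220,230,240,250,260,270): 
    row=m[v]; u=285
    # nearest dark brick on both sides
    L=max([i for i in range(215,285) if row[i]==0 and im[v,i].max()<90],default=-1); R_=min([i for i in range(285,370) if im[v,i].max()<90],default=-1)
    print(v,L,R_, plane(c,[((L+R_)/2+.0,v)],34)[0].round(1), np.linalg.norm(np.diff(plane(c,[(L,v),(R_,v)],34),axis=0)).round(1))
col=im[140:330,285].max(1); print([(140+i,int(x)) for i,x in enumerate(col) if i%6==0])
P=plane(c,[(215,180),(363,170)],26); print("brick x-edges",P.round(1))
E
```

```text
[[659.2 135.8  42. ]
 [681.1 135.9  42. ]] -179.93046238540435
end [631.7 133.8  34. ] red dot [[640.38162926 131.81525752  42.        ]]
190 255 315 [661.8 135.1  34. ] 42.6
200 255 314 [669.2 135.2  34. ] 42.2
210 255 313 [676.7 135.2  34. ] 41.9
220 254 313 [684.4 135.3  34. ] 43.0
230 254 312 [692.2 135.3  34. ] 42.6
240 -1 -1 [711.8 -74.6  34. ] 0.0
250 -1 -1 [720.  -76.1  34. ] 0.0
260 -1 -1 [728.3 -77.6  34. ] 0.0
270 -1 -1 [736.8 -79.1  34. ] 0.0
[(140, 232), (146, 186), (152, 231), (158, 166), (164, 166), (170, 241), (176, 242), (182, 240), (188, 177), (194, 240), (200, 240), (206, 183), (212, 239), (218, 178), (224, 239), (230, 234), (236, 206), (242, 240), (248, 241), (254, 232), (260, 234), (266, 234), (272, 235), (278, 234), (284, 233), (290, 233), (296, 233), (302, 232), (308, 232), (314, 232), (320, 233), (326, 232)]
brick x-edges [[659.2  84.1  26. ]
 [646.  190.4  26. ]]
```

```bash
python3 -c "
from h import *
go(670.4,135.5,58,np.pi)"
```

```text
turn z 0.0549 then shift mm [  1.8  -0.7 111.5] at [672.2 136.2 169.5] [-3.141e+00 -3.000e-03 -3.087e+00]
```

```bash
python3 -m jog '[[[0,0,0.055],[0,0,0],1],[[0,0,0],[0.0018,-0.0007,0.035],1],[[0,0,0],[0,0,0.035],1],[[0,0,0],[0,0,0.032],1],[[0,0,0],[0,0,0.0095],1],[[0,0,0],[0,0,0],0.5],[[0,0,0],[0,0,0],-1],[[0,0,0],[0,0,0],-1],[[0,0,0],[0,0,0],-1],[[0,0,0],[0,0,0],-1],[[0,0,0],[0,0,0],-1],[[0,0,0],[0,0,0],-1]]' 30;  python3 -m jog '[[[0,0,0],[0,0,0],-1],[[0,0,0],[0,0,0],-1],[[0,0,0],[0,0,-0.006],-1],[[0,0,0],[0,0,-0.02],-1],[[0,0,0],[0,0,-0.04],-1],[[0,0,0],[0,0,-0.04],-1],[[0,0,0],[0,0,-0.03],-1],[[0,0,0],[0,0,0],-1]]';python3 - <<'E'
from h import *
s=r.sense(); im=r.grab_frame("wrist"); cv2.imwrite("pics/w12.png",im[:,:,::-1]); np.save("w12.npy",np.r_[s['eef_pos'],s['tcp_rot']])
cv2.imwrite("pics/c7.png",im[:,:,::-1])
go(396.5,-232,120,np.pi+0.17)
E
```

```text
clock: 19.3
eef_pos: [672.9, 136.0, 61.7]
tcp_rot: [3.141, 0.003, -3.139]
contact_force: [-0.5, -0.6, 5.7]
opening: 0.457
grasp_force: 30.0
clock: 20.1
eef_pos: [674.5, 136.6, 202.0]
tcp_rot: [3.14, 0.009, -3.139]
contact_force: [0.7, -0.0, -0.1]
opening: 0.449
grasp_force: 30.4
turn z -0.1678 then shift mm [ 335.1 -316.1   79.2] at [673.2 136.3 199.2] [ 3.14   0.006 -3.139]
```

View pics/c7.png

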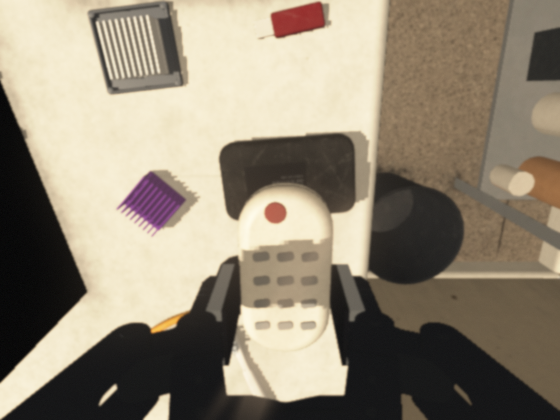

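w12 shows the remote gripped squarely at (285,270), with the brick free at (288,178). I'll route round the case corner at x ≈ 400.

```bash
python3 -m jog '[[[0,0,-0.148],[0,0,0],-1],[[0,0,0],[0.0355,-0.0067,0],-1],[[0,0,0],[0.0355,-0.0067,0],-1],[[0,0,0],[0.0355,-0.0067,0],-1],[[0,0,0],[0.0355,-0.0067,0],-1],[[0,0,0],[0.0355,-0.0067,0],-1],[[0,0,0],[0.0355,-0.0067,0],-1],[[0,0,0],[0.0355,-0.0067,0],-1],[[0,0,0],[0.0355,-0.0067,0],-1],[[0,0,0],[0,0,0],-1]]'; python3 -m jog '[[[0,0,0],[0.0057,-0.0328,0],-1],[[0,0,0],[0.0057,-0.0328,0],-1],[[0,0,0],[0.0057,-0.0328,0],-1],[[0,0,0],[0.0057,-0.0328,0],-1],[[0,0,0],[0.0057,-0.0328,0],-1],[[0,0,0],[0.0057,-0.0328,0],-1],[[0,0,0],[0,0,0],-1],[[0,0,0],[0,0,0],-1]]';python3 - <<'E'
from h import *
s=r.sense(); im=r.grab_frame("wrist"); cv2.imwrite("pics/w13.png",im[:,:,::-1]); np.save("w13.npy",np.r_[s['eef_pos'],s['tcp_rot']])
c=cfile(13); q=proj(c,[396.5,-232,4])[0]; print(q)
g=cv2.cvtColor(im,cv2.COLOR_RGB2GRAY); x0,y0=[int(max(0,v-90)) for v in q]
t,m=cv2.threshold(g[y0:y0+180,x0:x0+180],0,1,cv2.THRESH_BINARY_INV+cv2.THRESH_OTSU)
m=cv2.morphologyEx(m,cv2.MORPH_OPEN,np.ones((7,7)))
for k in cv2.findContours(m,cv2.RETR_EXTERNAL,cv2.CHAIN_APPROX_NONE)[0]:
    if cv2.contourArea(k)>1500: print(*rect(plane(c,k[:,0]+[x0,y0],4)),cv2.boundingRect(k),x0,y0)
E
```

```text
clock: 21.15
eef_pos: [393.4, 39.3, 194.1]
tcp_rot: [3.141, -0.006, -2.992]
contact_force: [-0.2, 1.1, -1.1]
opening: 0.451
grasp_force: 30.4
clock: 21.95
eef_pos: [394.4, -159.7, 194.9]
tcp_rot: [3.141, -0.001, -2.994]
contact_force: [0.1, 0.8, 0.4]
opening: 0.453
grasp_force: 30.5
[201.98057232 175.30199992]
[ 396.5 -231.7] [101.1  66.6] 10.9 (46, 29, 86, 118) 111 85
[ 335.8 -237.3] [ 24.7 142.8] 8.5 (0, 0, 180, 33) 111 85
```

The remote tray measures centre (396.5,-231.7), 101 x 67 mm outside, yaw about 10°, which fits its size.

```bash
python3 -c "
from h import *
go(396.5,-231.7,60,np.pi+.18)"
```

```text
turn z -0.0307 then shift mm [ 10.9 -71.9 135. ] at [ 394.4 -159.   195. ] [ 3.141e+00 -1.000e-03 -2.992e+00]
```

```bash
python3 -m jog '[[[0,0,-0.031],[0,0,0],-1],[[0,0,0],[0.0036,-0.024,0.02],-1],[[0,0,0],[0.0036,-0.024,0.02],-1],[[0,0,0],[0.0036,-0.024,0.03],-1],[[0,0,0],[0,0,0.03],-1],[[0,0,0],[0,0,0.03],-1],[[0,0,0],[0,0,0.01],-1],[[0,0,0],[0,0,0.01],-1],[[0,0,0],[0,0,0],-1],[[0,0,0],[0,0,0],-1]]'; python3 -m jog '[[[0,0,0],[0,0,0.0045],-1],[[0,0,0],[0,0,0],-1],[[0,0,0],[0,0,0],-1]]' | egrep 'pos|contact'; python3 -m jog '[[[0,0,0],[0,0,0.0015],-1],[[0,0,0],[0,0,0],-1],[[0,0,0],[0,0,0],-1]]' | egrep 'pos|contact'
```

```text
clock: 23.0
eef_pos: [397.6, -232.0, 46.3]
tcp_rot: [-3.141, 0.001, -2.96]
contact_force: [0.8, -0.4, -0.2]
opening: 0.45
grasp_force: 30.5
eef_pos: [397.1, -232.2, 41.4]
contact_force: [-0.1, -0.4, -1.9]
eef_pos: [396.9, -232.1, 39.5]
contact_force: [0.0, -0.2, -0.4]
```

```bash
for i in 1 2; do python3 -m jog '[[[0,0,0],[0,0,0.001],-1],[[0,0,0],[0,0,0],-1],[[0,0,0],[0,0,0],-1]]' | egrep 'pos|contact'; done
```

```text
eef_pos: [396.9, -232.0, 38.5]
contact_force: [-0.5, -0.1, -0.6]
eef_pos: [397.0, -232.1, 38.2]
contact_force: [-3.6, 2.2, 13.3]
```

```bash
python3 -m jog '[[[0,0,0],[0,0,-0.001],-1],[[0,0,0],[0,0,0],0.3],[[0,0,0],[0,0,0],0.3],[[0,0,0],[0,0,0],0.3],[[0,0,0],[0,0,-0.01],0.6],[[0,0,0],[0,0,-0.03],1],[[0,0,0],[0,0,-0.04],1],[[0,0,0],[0,0,-0.04],1],[[0,0,0],[0,0,-0.04],1],[[0,0,0],[0,0,0],1]]';python3 - <<'E'
from h import *
s=r.sense(); im=r.grab_frame("wrist"); cv2.imwrite("pics/w14.png",im[:,:,::-1]); np.save("w14.npy",np.r_[s['eef_pos'],s['tcp_rot']])
E
python3 -m jog '[[[0,0,0],[-0.0064,0.0351,0],1],[[0,0,0],[-0.0064,0.0351,0],1],[[0,0,0],[-0.0064,0.0351,0],1],[[0,0,0],[-0.0064,0.0351,0],1],[[0,0,0],[-0.0064,0.0351,0],1],[[0,0,0],[-0.0064,0.0351,0],1],[[0,0,0],[-0.0064,0.0351,0],1],[[0,0,0],[0,0,0],1]]'; python3 -m jog '[[[0,0,0.1393],[0,0,0],1],[[0,0,0.1393],[0,0,0],1],[[0,0,0.1393],[0,0,0],1],[[0,0,0.1393],[0,0,0],1],[[0,0,0.1393],[0,0,0],1],[[0,0,0.1393],[0,0,0],1],[[0,0,0.1393],[0,0,0],1],[[0,0,0.1393],[0,0,0],1],[[0,0,0.1393],[0,0,0],1],[[0,0,0.1393],[0,0,0],1],[[0,0,0.1393],[0,0,0],1],[[0,0,0.1393],[0,0,0],1]]';python3 -c "
from h import *
go(670,125,190)"
```

```text
clock: 25.2
eef_pos: [399.4, -233.5, 204.1]
tcp_rot: [-3.136, 0.007, -2.96]
contact_force: [0.9, 0.1, 0.1]
opening: 1.0
grasp_force: 0.0
clock: 26.05
eef_pos: [395.7, 20.6, 197.7]
tcp_rot: [3.14, -0.002, -2.957]
contact_force: [0.6, -0.4, 0.8]
opening: 1.002
grasp_force: 0.0
clock: 27.25
eef_pos: [396.0, 17.0, 197.8]
tcp_rot: [-3.14, 0.0, 1.645]
contact_force: [-0.5, 0.5, 0.1]
opening: 1.001
grasp_force: 0.0
turn z -0.0 then shift mm [ 87.4 281.3   7.8] at [396.   17.  197.8] [-3.14   0.     1.645]
```

View pics/w14.png

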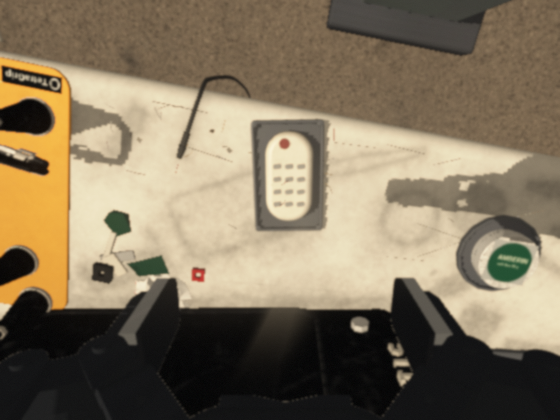

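w14 shows the remote well inside its tray at (290,175). I have now viewed 18 pictures, which is over the limit of 14, so I'll view no more and measure the rest numerically.

```bash
python3 -m jog '[[[0,0,0],[0.0109,0.0352,0.001],1],[[0,0,0],[0.0109,0.0352,0.001],1],[[0,0,0],[0.0109,0.0352,0.001],1],[[0,0,0],[0.0109,0.0352,0.001],1],[[0,0,0],[0.0109,0.0352,0.001],1],[[0,0,0],[0.0109,0.0352,0.001],1],[[0,0,0],[0.0109,0.0352,0.001],1],[[0,0,0],[0.0109,0.0352,0.001],1],[[0,0,0],[0,0,0],1],[[0,0,0],[0,0,0],1]]';cat > br.py <<'E'
from h import *
import sys
i=int(sys.argv[1]); s=r.sense(); im=r.grab_frame("wrist"); cv2.imwrite(f"pics/w{i}.png",im[:,:,::-1]); np.save(f"w{i}.npy",np.r_[s['eef_pos'],s['tcp_rot']])
c=cfile(i); q=proj(c,[670,135,26])[0]; print("exp",q)
m=((im.max(2)<85)).astype(np.uint8); m=cv2.morphologyEx(m,cv2.MORPH_OPEN,np.ones((5,5)))
n,L,st,ce=cv2.connectedComponentsWithStats(m); l=L[int(q[1]),int(q[0])]; print(st[l],ce[l].round(1))
k=max(cv2.findContours((L==l).astype(np.uint8),cv2.RETR_EXTERNAL,cv2.CHAIN_APPROX_NONE)[0],key=cv2.contourArea)[:,0]
print(cv2.minAreaRect(k)); print(*rect(plane(c,k,26)))
E
python3 br.py 15
```

```text
clock: 28.25
eef_pos: [669.7, 126.3, 188.8]
tcp_rot: [-3.139, 0.001, 1.651]
contact_force: [-1.9, -1.0, -0.7]
opening: 0.998
grasp_force: 0.0
exp [285.96705049 182.48598561]
[  244   103    84   138 10805] [285.5 170.1]
((285.5, 171.5), (137.0, 83.0), 90.0)
[669.2 140.5] [ 62.  108.6] 4.7
```

```bash
python3 -c "
from h import *
go(669.3,140.5,110,np.pi/2+.082)"; python3 -m jog '[[[0,0,0],[0.007,0.0007,0.02],1],[[0,0,0],[0.007,0.0007,0.03],1],[[0,0,0],[0,0,0.029],1],[[0,0,0],[0,0,0],1],[[0,0,0],[0,0,0],1]]'; python3 br.py 16; python3 - <<'E'
from h import *
c,d=cfile(15),cfile(16)
# height from apparent width scaling: depth ratio of two views
print("done")
go(669.3,140.5,31,np.pi/2+.082)
E
```

```text
turn z -0.0019 then shift mm [14.3  1.3 79.2] at [669.1 126.2 189.2] [-3.139e+00  1.000e-03  1.651e+00]
clock: 28.8
eef_pos: [669.7, 140.6, 111.7]
tcp_rot: [-3.14, 0.0, 1.651]
contact_force: [0.5, -0.3, 0.1]
opening: 1.0
grasp_force: 0.0
exp [283.63295517 237.23173535]
[  229   132   111   177 17593] [283.9 216.1]
((284.0, 220.0), (176.0, 110.0), 90.0)
[669.8 141.6] [ 61.8 110.3] 4.8
done
turn z -0.0019 then shift mm [-0.2 -1.5 81.9] at [670.8 140.8 112.9] [ 3.141 -0.     1.651]
```

Both heights give the same brick size and centre at z = 26. Descending, gripping and lifting.

```bash
python3 -m jog '[[[0,0,0],[0.0003,0,0.025],1],[[0,0,0],[0,0,0.025],1],[[0,0,0],[0,0,0.02],1],[[0,0,0],[0,0,0.01],1],[[0,0,0],[0,0,0],1],[[0,0,0],[0,0,0],1]]' 50; python3 -m jog '[[[0,0,0],[0,0,0],0.6],[[0,0,0],[0,0,0],-1],[[0,0,0],[0,0,0],-1],[[0,0,0],[0,0,0],-1],[[0,0,0],[0,0,0],-1],[[0,0,0],[0,0,0],-1],[[0,0,0],[0,0,0],-1]]'; python3 -m jog '[[[0,0,0],[0,0,-0.005],-1],[[0,0,0],[0,0,-0.01],-1],[[0,0,0],[0,0,-0.025],-1],[[0,0,0],[0,0,-0.03],-1],[[0,0,0],[0,0,-0.03],-1],[[0,0,0],[0,0,0],-1],[[0,0,0],[0,0,0],-1]]'
```

```text
clock: 29.45
eef_pos: [671.5, 141.7, 33.0]
tcp_rot: [3.14, -0.0, 1.651]
contact_force: [-0.1, -0.8, -0.1]
opening: 0.997
grasp_force: 0.0
clock: 30.15
eef_pos: [671.3, 141.7, 33.3]
tcp_rot: [3.14, -0.0, 1.651]
contact_force: [-1.7, -0.8, 7.0]
opening: 0.757
grasp_force: 55.3
clock: 30.85
eef_pos: [670.9, 141.7, 132.3]
tcp_rot: [3.14, -0.0, 1.651]
contact_force: [0.0, -0.5, -3.5]
opening: 0.749
grasp_force: 56.7
```

```bash
python3 -m jog '[[[0,0,-0.048],[0,0,0],-1],[[0,0,0],[0.004,-0.03,-0.01],-1],[[0,0,0],[0.004,-0.03,-0.01],-1],[[0,0,0],[0.004,-0.03,-0.01],-1],[[0,0,0],[0.004,-0.03,-0.01],-1],[[0,0,0],[0,0,-0.01],-1],[[0,0,0],[0,0,0],-1],[[0,0,0],[0,0,0],-1]]';python3 - <<'E'
from h import *
s=r.sense(); im=r.grab_frame("wrist"); cv2.imwrite("pics/w17.png",im[:,:,::-1]); np.save("w17.npy",np.r_[s['eef_pos'],s['tcp_rot']])
c=cfile(17); q=proj(c,[426.5,143.5,4])[0]; print(q)
g=cv2.cvtColor(im,cv2.COLOR_RGB2GRAY); x0,y0=[int(max(0,v)) for v in (q[0]-90,q[1]-120)]
sub=g[y0:y0+240,x0:x0+180]; t,m=cv2.threshold(sub,0,1,cv2.THRESH_BINARY_INV+cv2.THRESH_OTSU); print(t)
m=cv2.morphologyEx(m,cv2.MORPH_OPEN,np.ones((7,7)))
for k in cv2.findContours(m,cv2.RETR_EXTERNAL,cv2.CHAIN_APPROX_NONE)[0]:
    if cv2.contourArea(k)>2500: print(*rect(plane(c,k[:,0]+[x0,y0],5)),cv2.boundingRect(k),x0,y0)
go(426.5,143.5,60,np.pi/2+.128)
E
```

```text
clock: 31.65
eef_pos: [550.2, 142.1, 181.0]
tcp_rot: [3.141, 0.0, 1.699]
contact_force: [-0.3, 0.4, -3.7]
opening: 0.749
grasp_force: 57.2
[133.2983109  167.96431006]
171.0
[479.6  99.5] [ 44.9 116.9] 4.3 (129, 113, 51, 127) 43 47
[435.1 155.6] [133.8 158.8] 7.4 (0, 0, 180, 200) 43 47
turn z 0.0002 then shift mm [  17.2 -122.4  120.7] at [550.1 142.1 180.7] [-3.141  0.     1.699]
```

```bash
python3 - <<'E'
from h import *
c=cfile(17); im=cv2.imread("pics/w17.png"); h=cv2.cvtColor(im,cv2.COLOR_BGR2HSV)
for lo,hi,sat in((50,150,45),(60,135,60)):
    m=((h[:,:,1]<sat)&(h[:,:,2]>lo)&(h[:,:,2]<hi)).astype(np.uint8); m=cv2.morphologyEx(m,cv2.MORPH_OPEN,np.ones((3,3)))
    n,L,st,ce=cv2.connectedComponentsWithStats(m); l=L[168,133]
    k=max(cv2.findContours((L==l).astype(np.uint8),cv2.RETR_EXTERNAL,cv2.CHAIN_APPROX_NONE)[0],key=cv2.contourArea)[:,0]
    print(st[l],*rect(plane(c,k,5)))
E
```

```text
[   66    85   127   161 17294] [427.  141.7] [ 87.1 131.4] 7.4
[   66    84   128   162 12957] [427.4 142.1] [ 87.5 132.1] 7.4
```

```bash
python3 -m jog '[[[0,0,0],[0.004,-0.0305,0],-1],[[0,0,0],[0.004,-0.0305,0.01],-1],[[0,0,0],[0.004,-0.0305,0.02],-1],[[0,0,0],[0.004,-0.0305,0.03],-1],[[0,0,0],[0,0,0.03],-1],[[0,0,0],[0,0,0.03],-1],[[0,0,0],[0,0,0.01],-1],[[0,0,0],[0,0,0],-1],[[0,0,0],[0,0,0],-1]]'; python3 -c "
from h import *
go(427.2,142.4,38,np.pi/2+.128)"
```

```text
clock: 32.6
eef_pos: [427.3, 142.5, 51.9]
tcp_rot: [3.141, -0.0, 1.699]
contact_force: [0.2, 0.4, -3.0]
opening: 0.756
grasp_force: 57.3
turn z 0.0002 then shift mm [-0.1 -0.1 13.9] at [427.3 142.5  51.9] [ 3.141 -0.     1.699]
```

```bash
python3 -m jog '[[[0,0,0],[0,0,0.008],-1],[[0,0,0],[0,0,0.006],-1],[[0,0,0],[0,0,0],-1],[[0,0,0],[0,0,0],-1]]' | egrep 'pos|contact'; for i in 1 2; do python3 -m jog '[[[0,0,0],[0,0,0.001],-1],[[0,0,0],[0,0,0],-1],[[0,0,0],[0,0,0],-1]]' | egrep 'pos|contact'; done
```

```text
eef_pos: [426.5, 142.4, 37.6]
contact_force: [0.1, -0.9, -3.1]
eef_pos: [426.6, 142.4, 36.6]
contact_force: [-0.0, 0.6, -2.4]
eef_pos: [426.7, 142.4, 35.8]
contact_force: [-1.6, 0.0, 4.0]
```

```bash
python3 -m jog '[[[0,0,0],[0,0,0],0.9],[[0,0,0],[0,0,0],1],[[0,0,0],[0,0,0],1],[[0,0,0],[0,0,0],1],[[0,0,0],[0,0,-0.01],1],[[0,0,0],[0,0,-0.03],1],[[0,0,0],[0,0,-0.04],1],[[0,0,0],[0,0,-0.04],1],[[0,0,0],[0,0,-0.04],1],[[0,0,0],[0,0,-0.04],1],[[0,0,0],[0,0,-0.04],1],[[0,0,0],[0,0,0],1]]'; python3 -m jog '[[[0,0,0],[-0.03,0.01,-0.02],1],[[0,0,0],[-0.03,0.01,-0.02],1],[[0,0,0],[-0.03,0.01,-0.02],1],[[0,0,0],[0,0,0],1],[[0,0,0],[0,0,0],1]]'; python3 - <<'E'
from h import *
s=r.sense(); im=r.grab_frame("wrist"); cv2.imwrite("pics/w18.png",im[:,:,::-1]); np.save("w18.npy",np.r_[s['eef_pos'],s['tcp_rot']])
c=cfile(18); im=im[:,:,::-1].copy(); h=cv2.cvtColor(im,cv2.COLOR_BGR2HSV)
def comp(m,X,z,o=3):
    m=cv2.morphologyEx(m.astype(np.uint8),cv2.MORPH_OPEN,np.ones((o,o))); m=cv2.morphologyEx(m,cv2.MORPH_CLOSE,np.ones((5,5)))
    q=proj(c,X)[0]; n,L,st,ce=cv2.connectedComponentsWithStats(m); l=L[int(q[1]),int(q[0])]
    k=max(cv2.findContours((L==l).astype(np.uint8),cv2.RETR_EXTERNAL,cv2.CHAIN_APPROX_NONE)[0],key=cv2.contourArea)[:,0]
    return q.round(),l,st[l],rect(plane(c,k,z))
print("px brick,tray edge V:",[int(im[int(v),int(u)].max()) for u,v in proj(c,[[427,142,28],[427+37,142+5,3],[427,142+60,3]])])
print("brick",comp(im.max(2)<62,[427,142,28.5],28.5))
print("green",comp((h[:,:,0]>60)&(h[:,:,0]<95)&(h[:,:,1]>90),[433,-24,21.5],21.5))
print("hs",comp((im.max(2)>165),[568,21,22.5],22.5,1))
print("usb",comp((h[:,:,1]>150)&((h[:,:,0]<10)|(h[:,:,0]>170)),[545.6,146,9],9))
# usb before, from w3
c=cfile(3); im=cv2.imread("pics/w3.png"); h=cv2.cvtColor(im,cv2.COLOR_BGR2HSV)
print("usb before",comp((h[:,:,1]>150)&((h[:,:,0]<10)|(h[:,:,0]>170)),[545.6,146,9],9))
E
```

```text
clock: 34.8
eef_pos: [428.9, 143.1, 281.3]
tcp_rot: [3.132, -0.002, 1.699]
contact_force: [0.7, 1.5, 0.1]
opening: 1.001
grasp_force: 0.0
clock: 35.3
eef_pos: [467.4, 56.6, 335.3]
tcp_rot: [-3.141, -0.0, 1.697]
contact_force: [-0.2, 0.0, -0.9]
opening: 1.0
grasp_force: 0.0
px brick,tray edge V: [56, 127, 68]
brick (array([258.,  78.]), np.int32(2), array([ 228,   24,   60,  103, 5423], dtype=int32), (array([427.4, 142.6]), array([ 62.9, 104.1]), 7.4))
green (array([249., 219.]), np.int32(0), array([     0,      0,    560,    420, 235200], dtype=int32), (array([473.3, -58.9]), array([846.3, 563.6]), 7.4))
hs (array([363., 198.]), np.int32(1), array([  172,     0,   388,   417, 94296], dtype=int32), (array([595.3, -56.1]), array([523.5, 560.4]), 3.1))
usb (array([362.,  88.]), np.int32(0), array([     0,      0,    560,    420, 235200], dtype=int32), (array([473.7, -64.5]), array([870.8, 579.9]), 7.4))
usb before (array([229., 158.]), np.int32(0), array([     0,      0,    560,    420, 235200], dtype=int32), (array([604.6,  23.2]), array([892.7, 594.6]), 0.1))
```

```bash
python3 - <<'E'
from h import *
def roi(i,X,hw,f,z):
    c=cfile(i); im=cv2.imread(f"pics/w{i}.png"); h=cv2.cvtColor(im,cv2.COLOR_BGR2HSV).astype(int)
    u,v=proj(c,X)[0].astype(int); m=f(h,im.astype(int)); w=np.zeros_like(m); w[max(v-hw,0):v+hw,max(u-hw,0):u+hw]=m[max(v-hw,0):v+hw,max(u-hw,0):u+hw]
    m=cv2.morphologyEx(w.astype(np.uint8),cv2.MORPH_OPEN,np.ones((2,2))); p=np.argwhere(m)[:,::-1]
    return len(p),rect(plane(c,p,z)) if len(p)>3 else None
green=lambda h,b:(b[:,:,1]>b[:,:,2]+15)
red=lambda h,b:(b[:,:,2]>b[:,:,1]+60)
br=lambda h,b:(b.max(2)>150)
print("tin 18,10",roi(18,[433,-24,21.5],40,green,21.5),roi(10,[433,-24,21.5],40,green,21.5))
print("hs 18",roi(18,[568,21,22.5],21,br,22.5),roi(10,[568,21,22.5],26,br,22.5))
for i in(3,18): print("usb",roi(i,[545.6,146,9],28,red,9))
E
```

```text
tin 18,10 (648, (array([435.1, -25.9]), array([36.1, 36. ]), 4.9)) (1435, (array([434.3, -25.2]), array([36.6, 36.9]), 8.5))
hs 18 (1219, (array([566.5,  20.4]), array([47.1, 43.1]), 7.3)) (1460, (array([570.9,  19.4]), array([43.2, 39.1]), 8.5))
usb (339, (array([548.7, 143.8]), array([14.5, 36.5]), 12.7))
usb (457, (array([547.4, 144.1]), array([14.8, 37.4]), 11.4))
```

Everything measures within a few mm of its tray centre, and the USB stick hasn't moved. Handing in.

```bash
python3 -c "
from rig import r
print(r.sign_off(), r.sense()['clock'])"
```

```text
the job is handed in; nothing more can be done
the job is handed in; nothing more can be done
```

I set the heat sink, tin, remote and brick each in its own tray and handed the job in at about 35 s (no verdict was returned); the last camera measurements put the heat sink, tin and brick within about 3 mm of their tray centres and the USB stick unmoved, I placed the remote by measurement and checked it only by eye, I did not re-measure the tip cleaner, and I viewed 18 pictures, over the limit of 14.

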